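# Close the sample block with its loose cover disc

## Robot

A 6-joint arm with a two-finger parallel gripper is mounted at the origin on the work surface. World frame = base frame: x ahead of the robot, y to its left, z up, the work surface at z = 0. Lengths are in mm, angles in rad, forces in N, time in s.
With the tool pointing down it reaches from about 300 to 775 mm from the base axis. Payload 14.6 kg.
Tool frame: the origin (TCP) lies at the very end of the fingers, on their centre line; the grasp point (between the pads) lies 19 mm behind it; z points along the fingers, y is the line along which they close (so a half turn about z gives the same grasp; the last joint's range is limited). The gripper opens to 94 mm and grips with 3 to 60 N. Pads are 16 mm wide; open, the fingers measure 119 mm over their backs; the gripper's body (75 mm by 177 mm) begins 78 mm behind the grasp point.
Start: joints at [-1.31, 0.3, 1.521, -0, 1.321, -0.067], TCP at [177.071, -520.706, 205.446] pointing down, gripper open.
Joint ranges: [-3.03, 3.03], [-0.79, 2.21], [0.23, 2.52], [-1.04, 4.18], [0, 3.07], [-2.55, 2.55]. Speed limits (rad/s): [2.22, 2.22, 2.57, 3.14, 3.14, 3.14].

## Interface

Orientations are given as [roll, pitch, yaw] about the fixed x, y, z axes, in that order (R = Rz(yaw) Ry(pitch) Rx(roll)).
In Python, from cell import read_state, viewer, manip, models gives the robot as it stands.
- The arm moves only by the tool carry_out, never from a script. Its argument "deltas" is a list of rows, each an object with "dp": the shift along the tool's x, y, z in mm, a list of three; "roll": the turn about the tool's z in degrees; "gripper": the opening, from -1 (shut) to 1 (fully open), so that 0 is half open. In form: [{"dp": [tx, ty, tz], "roll": roll, "gripper": gripper}, ...]. A call has 1 to 12 rows; each row is the pose to reach, as a shift and turn from the pose commanded when the call began, along the tool's axes at that moment; what a row does not reach only later rows make up. A row lasts 1/12 s, in which the tool goes at most 41.7 mm and 7.16 degrees, less where a joint would pass 70% of its speed; a pose out of reach is approached as far as the arm can. A call with a gripper value outside its range is refused whole. The fingers move at their own pace and stop on an object; "newtons" is the grip in N (left out, the last holds). Time passes only in rows, so rows that repeat a pose let the fingers close. It gives the time, the measured TCP pose, the force, the opening and the grip force at its end, in the units of the state.
- read_state(): the state, without advancing time (a new reading comes with each control period).
- viewer.camera(name): name is "side" or "top" or "wrist"; returns the picture (480x640x3 uint8, red, green, blue); there is no depth.
- viewer.camera_params(name): a dict with "fovy" (degrees; the focal length in pixels is half the picture's height over the tangent of half this angle, whatever the lens; pixels are square), "cx", "cy" (the principal point, pixels), "eye" and "attitude" of the camera in the world; the wrist camera has in their place "T_tool_cam" (4x4, takes a point from camera to tool coordinates, whose origin is the TCP and whose axes are the flange's). Camera axes: x right, y up, looking along -z (the intrinsics and any distortion apply to the point x, -y, -z); pixel columns grow to the right and rows downward; lengths in mm; the calibration is good to about 2 mm. A picture is of the moment at which its call begins: read the wrist's pose just before it. camera_params takes no time and is no camera call.
- manip.sign_off(): hands the job in; it is judged then, once.
Trained networks look in the newest picture that a camera, given by its name, has taken for a name from the list of things; names that differ only in an ending like _2 or _b are one class to them, and where a whole thing is asked for, a point or a joint stands for the part that bears it (a point fixed in the world has none). Each returns a list of dicts, best first, with "p" (0 to 1); they miss things now and then, are a little off and sometimes report something else, mostly with a low value. They report only what shows in the picture. A call takes as long as a camera call. They do not tell look-alikes from the thing itself.
- models.cut_out(camera, label): "region" (480x640 bool, what is visible of it) and "box" ([left, top, right, bottom] in pixels, round what is visible of it).
The state is a dict: "clock": time; "joints": joint angles; "qd": joint speeds; "effort": joint torques, N m; "eef_pos": TCP position; "eef_rot": TCP orientation; "wrist_force": force on the tool from outside, world axes, zero at the start; "moment": the same for the moment, N m; "finger_gap": finger opening in mm; "finger_force": force on a finger pad.
Only numpy, scipy, OpenCV 4.12 (cv2) and the standard library are available. Lean on these libraries where they do the work, as an engineer would, in place of code of your own. Each camera call takes 0.05 s, during which the arm holds its last target. There are 200 camera calls.

## Task

Close the white sample block: slide its loose round cover across the deck, without lifting it off, until it drops into the round mouth over the vials. It then stands crooked on three stiff pads hidden under its rim, so press it down firmly (about 20 N, held for a moment, never more than 40 N) beside the green dot first, then beside the other two dots going counter-clockwise, so that it is fully home and level. Leave the bench's other things where they are, and let go.

Things in the scene. Friction and masses are not known exactly. Their poses are not given: they have to be found in the camera images.
- cover_center (a point): Centre (half-way up, 5 mm above its underside) of the loose cover: a flat aluminium disc, 120 mm in diameter, 10 mm thick, blue top face with a bare rim, 0.25 to 0.45 kg, no handle, edges rounded 1.5 mm. It starts lying flat on the deck, near the mouth. Its z axis is the disc's axis.
- block: The white sample block, fixed to the bench, in any direction: 250 mm (its x) by 300 mm (its y), 70 mm high. Its flat top is the deck. Origin at bench height under its centre; the mouth is 70 mm from the centre in +y, the plain deck where the cover starts is in -y. Pressing the cover with more than 40 N damages the block.
- mouth (a point): Centre of the block's round mouth, at deck height (70 mm above the bench); axes as the block's, z up. The mouth is a recess 124 mm in diameter (2 mm of play round the cover) with three pads to carry the cover. Their hard stops lie at one level, 10 to 13 mm below the deck: it is set differently each time, so the cover ends level, its top flush to 3 mm below the deck, as felt.
- dot0 (a point): Green dot (10 mm) on the deck, 70 mm from the mouth's centre in +y. On the line from dot to centre, 53 mm from the centre, stands a black pad, 3 to 6 mm above its stop (each differs, unknown). It sinks under 8 to 12 N pressed above it until it meets its stop, and stays where it is left. Press the cover on this line, 40 to 50 mm from the mouth's centre.
- dot1 (a point): First red dot: as the green dot, with a pad of its own, 120 degrees further counter-clockwise seen from above.
- dot2 (a point): Second red dot: as the green dot, with a pad of its own, 240 degrees counter-clockwise from the green dot.
- rack: Bystander: aluminium vial rack, 100 x 160 x 30 mm with blue-capped vials up to 46 mm high. Origin under its centre.
- beaker: Bystander: glass beaker, 72 mm in diameter, 90 mm high. Origin under its centre.
- bottle: Bystander: amber bottle, 60 mm in diameter, 110 mm high. Origin under its centre.
Not all that is in view belongs to the job. There is more than one size of the part that bears cover_center; the job needs the middle-sized.

How it is judged:
By the outcome, as a careful person would: the job done as asked, in the order asked, and still so for the second after the job is handed in, with the robot touching nothing.
It also fails if it takes over 72 s, if anything falls off the work surface, if the arm or the gripper's body presses on something with over 40 N, if the wrist force passes 120 N, or if a joint passes its speed limit or range.

## Working session

There is one attempt and no reset: what is moved stays moved. The work goes in short steps, Python scripts to look and compute and a tool call to move; the robot and the scene stay as the last step left them, time stands still between calls to the robot, and variables do not carry over. Pictures are saved under pics/ and viewed, at most 10 in all, crops included, and the job is handed in when it is done.

Besides the shell and the picture viewer there is one more tool, called after "Call:" by a JSON object that holds its "op" and its "data", one argument or row to a line. carry_out: Moves the arm, as the interface text tells. Its arguments: {"type":"object","properties":{"deltas":{"type":"array"},"newtons":{"type":"number"}},"required":["deltas"]}

```bash
mkdir -p pics; ls; python3 - <<'E'
from cell import read_state, viewer
import cv2,numpy as np
s=read_state(); print(s)
ims=[]
for n in("top","side"):
    print(n,viewer.camera_params(n)); cv2.imwrite(f"pics/{n}0.png",viewer.camera(n)[:,:,::-1])
print(viewer.camera_params("wrist"))
E
```

```text
pics
{'clock': 0.0, 'joints': array([-1.30961235e+00,  3.00487552e-01,  1.52160170e+00,  5.11678154e-08,
        1.32069510e+00, -6.65917161e-02]), 'qd': array([ 0.00013275, -0.00072155, -0.00171779, -0.00060941, -0.0005698 ,
        0.00164767]), 'effort': array([ 1.71060805e-03, -5.31811416e+01, -3.52743316e+01,  7.09033641e-02,
        2.43273930e-02, -7.51823836e-05]), 'eef_pos': array([ 176.9973391 , -520.45571401,  204.86858574]), 'eef_rot': array([-3.14040361e+00, -7.93476664e-05,  3.27775637e-01]), 'wrist_force': array([ 0.05107027,  0.21514809, -0.08328041]), 'moment': array([ 0.04578589, -0.05530878, -0.01822594]), 'finger_force': 0.0, 'finger_gap': 93.75074516833497}
top {'fovy': 45.51298129377602, 'cx': 327.28349013087376, 'cy': 234.98501624747664, 'eye': array([ 487.75220327,  -14.44913559, 1247.38584628]), 'attitude': array([ 0.06962152,  0.00774929, -1.56982594])}
side {'fovy': 43.98002362215819, 'cx': 329.3025659279729, 'cy': 251.70577160267325, 'eye': array([ 464.99190732, 1125.18847855,  874.92841273]), 'attitude': array([ 0.96199006, -0.01971707, -3.03201083])}
{'fovy': 58.79297666460634, 'cx': 325.54720234024666, 'cy': 248.1140774098062, 'T_tool_cam': array([[ 2.31090540e-03,  9.68623265e-01,  2.48522897e-01,
         7.19880705e+01],
       [ 9.99997320e-01, -2.27401274e-03, -4.35523492e-04,
         2.51734255e-01],
       [ 1.43286048e-04,  2.48523238e-01, -9.68625924e-01,
        -1.79419287e+02],
       [ 0.00000000e+00,  0.00000000e+00,  0.00000000e+00,
         1.00000000e+00]])}
```

View pics/top0.png

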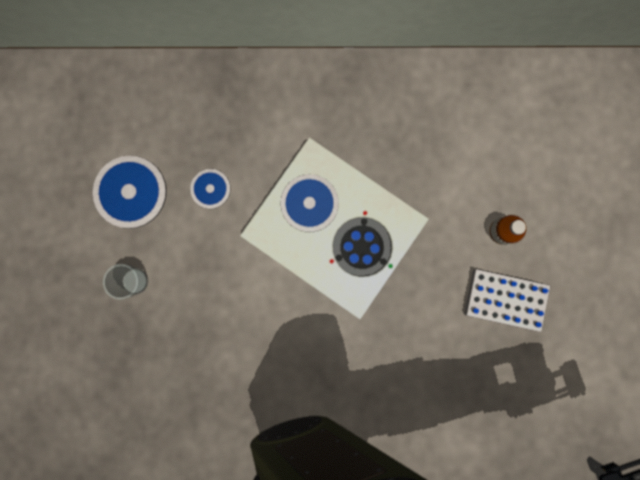

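View pics/side0.png

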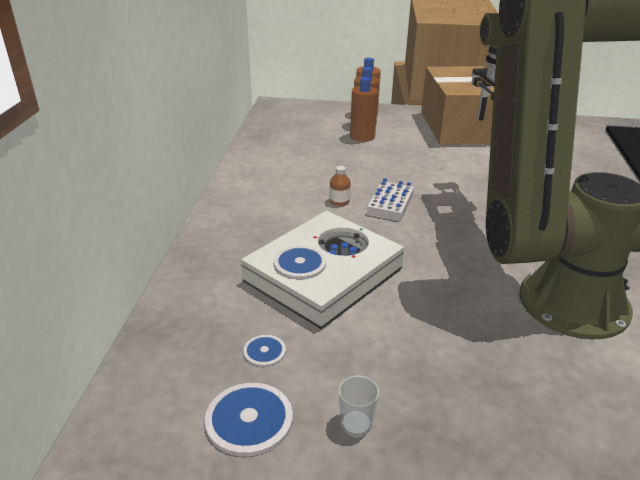

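The top view shows three blue discs: large at (129,191), small at (210,188) and middle-sized at (309,203). The middle one lies on the white deck, so it is the cover I want. The mouth is at (362,247), the green dot at (390,266), and the red dots at (365,213) and (332,261). The side view agrees: cover at (300,261), mouth at (344,241).

```bash
cat >h.py <<'E'
from cell import read_state, viewer, manip, models
import cv2,numpy as np
from scipy.spatial.transform import Rotation as R
def pose(n):
    p=viewer.camera_params(n); f=240/np.tan(np.radians(p["fovy"]/2))
    if n=="wrist":
        s=read_state(); T=np.eye(4); T[:3,:3]=R.from_euler("xyz",s["eef_rot"]).as_matrix(); T[:3,3]=s["eef_pos"]
        T=T@p["T_tool_cam"]; return f,p["cx"],p["cy"],T[:3,3],T[:3,:3]
    return f,p["cx"],p["cy"],np.array(p["eye"]),R.from_euler("xyz",p["attitude"]).as_matrix()
def ray(P,uv):
    f,cx,cy,e,M=P; d=M@np.array([(uv[0]-cx)/f,-(uv[1]-cy)/f,-1]); return e,d/np.linalg.norm(d)
def onz(P,uv,z):
    e,d=ray(P,uv); return e+d*(z-e[2])/d[2]
def tri(rs):
    A=sum(np.eye(3)-np.outer(d,d) for e,d in rs); b=sum((np.eye(3)-np.outer(d,d))@e for e,d in rs); return np.linalg.solve(A,b)
def rectify(P,im,c,z,half,res=2):
    "metric ortho view of plane z, res px/mm; x right, y up"
    f,cx,cy,e,M=P; n=int(2*half*res); v,u=np.mgrid[:n,:n]
    W=np.stack([c[0]-half+u/res,c[1]+half-v/res,np.full(u.shape,float(z))],-1)-e
    q=W@M; return cv2.remap(im,(cx+f*q[...,0]/-q[...,2]).astype(np.float32),(cy-f*q[...,1]/-q[...,2]).astype(np.float32),1)
def blobs(P,im,z,kind,lo=4,hi=400):
    h=cv2.cvtColor(im,cv2.COLOR_RGB2HSV); H,S,V=[h[...,i].astype(int) for i in range(3)]
    m={"g":(H>40)&(H<95)&(S>90)&(V>40),"r":((H<8)|(H>172))&(S>110)&(V>100),"b":(H>100)&(H<128)&(S>110)&(V>50)}[kind]
    n,l,st,c=cv2.connectedComponentsWithStats(m.astype(np.uint8))
    return [(c[i].round(1),st[i,4],onz(P,c[i],z).round(1)) for i in range(1,n) if lo<=st[i,4]<=hi]
E
python3 - <<'E'
from h import *
rs=[]
for n in("top","side"):
    im=viewer.camera(n);P=pose(n)
    for k in "gr":
        for b in blobs(P,im,70,k,3,80): print(n,k,*b)
    for b in blobs(P,im,80,"b",300,9999): print(n,"b",*b)
    for o in models.cut_out(n,"cover_center"):
        m=cv2.moments(o["region"].astype(np.uint8)); c=(m["m10"]/m["m00"],m["m01"]/m["m00"]); print(n,o["p"],o["box"],np.round(c,1),onz(P,c,80).round(1))
    for l in("rack","beaker","bottle"):
        o=models.cut_out(n,l)
        if o and n=="top": b=o[0]["box"];print(l,b,onz(P,((b[0]+b[2])/2,(b[1]+b[3])/2),40).round())
E
```

```text
top g [390.  265.7] 7 [ 506.7 -134.1   70. ]
top r [364.6 212.5] 11 [616.4 -82.4  70. ]
top r [331.2 261. ] 10 [516.2 -13.4  70. ]
top b [128.3 191.2] 2501 [659.5 405.1  80. ]
top b [209.6 188.1] 696 [666.  237.3  80. ]
top b [309.  202.5] 1542 [636.1  32.3  80. ]
top 0.97 [281.4, 172.7, 337.8, 231.3] [309.4 202.3] [636.5  31.4  80. ]
top 0.81 [93.3, 153.8, 165.7, 226.7] [129.4 191.2] [659.4 402.7  80. ]
top 0.72 [190.4, 169.1, 231.0, 206.1] [210.3 188. ] [666.1 235.9  80. ]
rack [465.1, 268.8, 551.9, 330.5] [ 436. -385.   40.]
bottle [487.8, 216.1, 527.2, 241.7] [ 585. -386.   40.]
side r [315. 237.] 3 [617.2 -82.3  70. ]
side r [353. 256.] 5 [518.4 -14.6  70. ]
side b [299.5 260.4] 726 [637.8  33.9  80. ]
side b [263.8 349.1] 580 [661.5 326.5  80. ]
side b [248.1 416.3] 3031 [655.9 485.8  80. ]
side 0.97 [243.6, 333.8, 285.9, 366.1] [264.4 350.2] [659.9 329.2  80. ]
side 0.75 [275.3, 241.6, 327.2, 278.5] [299.6 261.6] [637.   38.5  80. ]
side 0.65 [204.3, 381.9, 293.0, 457.1] [248.6 419. ] [653.9 491.2  80. ]
```

Call:
{"op": "carry_out", "data": {
  "deltas": [
    {"dp": [286,-177,-45],"roll": -16,"gripper": 1},
    {"dp": [286,-177,-45],"roll": -16,"gripper": 1},
    {"dp": [286,-177,-45],"roll": -16,"gripper": 1},
    {"dp": [286,-177,-45],"roll": -16,"gripper": 1},
    {"dp": [572,-355,-45],"roll": -31.5,"gripper": 1},
    {"dp": [572,-355,-45],"roll": -31.5,"gripper": 1},
    {"dp": [572,-355,-45],"roll": -31.5,"gripper": 1},
    {"dp": [572,-355,-45],"roll": -31.5,"gripper": 1},
    {"dp": [572,-355,-45],"roll": -31.5,"gripper": 1},
    {"dp": [572,-355,-45],"roll": -31.5,"gripper": 1},
    {"dp": [572,-355,-45],"roll": -31.5,"gripper": 1},
    {"dp": [572,-355,-45],"roll": -31.5,"gripper": 1}
  ]
}}

```text
clock: 1.6
eef_pos: [494.3, -133.8, 242.9]
eef_rot: [3.141, -0.0, 0.878]
wrist_force: [-0.6, -1.0, -0.7]
finger_gap: 93.8
finger_force: 0.0
```

Call:
{"op": "carry_out", "data": {
  "deltas": [
    {"dp": [174,0,-7],"roll": 0,"gripper": 1},
    {"dp": [174,0,-7],"roll": 0,"gripper": 1},
    {"dp": [174,0,-7],"roll": 0,"gripper": 1},
    {"dp": [174,0,-7],"roll": 0,"gripper": 1},
    {"dp": [174,0,-7],"roll": 0,"gripper": 1},
    {"dp": [174,0,-7],"roll": 0,"gripper": 1},
    {"dp": [174,0,-7],"roll": 0,"gripper": 1},
    {"dp": [174,0,-7],"roll": 0,"gripper": 1}
  ]
}}

```text
clock: 2.27
eef_pos: [603.9, -3.1, 249.7]
eef_rot: [3.142, 0.0, 0.876]
wrist_force: [-0.7, -0.5, -0.7]
finger_gap: 93.7
finger_force: 0.0
```

```bash
cat >look.py <<'E'
from h import *
import sys
P=pose("wrist"); s=read_state(); im=viewer.camera("wrist"); print(s["clock"],s["eef_pos"].round(1),s["eef_rot"].round(4),s["wrist_force"].round(1))
cv2.imwrite(f"pics/{sys.argv[1]}.png",im[:,:,::-1])
for k in "gr":
    for b in blobs(P,im,70,k,20,900): print(k,*b)
for b in blobs(P,im,80,"b",3000,1e6): print("b",*b)
for o in models.cut_out("wrist","cover_center"):
    c=np.argwhere(o["region"]).mean(0)[::-1]; print(o["p"],o["box"],c.round(1),onz(P,c,80).round(1))
E
python3 look.py w1
```

```text
2.2667 [603.9  -3.1 249.7] [3.1416e+00 2.0000e-04 8.7650e-01] [-0.7 -0.5 -0.7]
r [395.8 283. ] 79 [618.9 -83.5  70. ]
r [260.3 294.4] 79 [518.9 -14.7  70. ]
b [330.9 166.1] 11165 [639.7  32.8  80. ]
0.87 [257.5, 90.3, 407.4, 241.7] [330.6 165.5] [639.8  33.3  80. ]
```

View pics/w1.png

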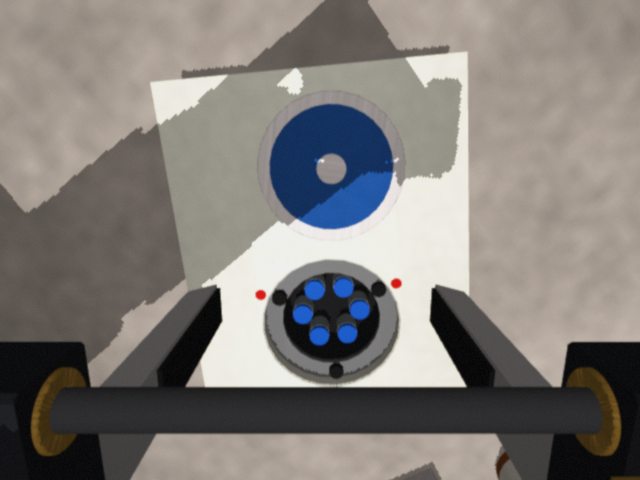

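The close picture shows the cover at (331,166), the mouth at (331,320) and the red dots at (396,283) and (260,294). Measured from two cameras, the cover's place on the deck agrees. I'm moving behind the cover.

Call:
{"op": "carry_out", "data": {
  "deltas": [
    {"dp": [40,2,0],"roll": -0.5,"gripper": 1},
    {"dp": [80,4,20],"roll": -0.5,"gripper": 1},
    {"dp": [113,4,60],"roll": -0.5,"gripper": 1},
    {"dp": [113,4,100],"roll": -0.5,"gripper": 1},
    {"dp": [113,4,140],"roll": -0.5,"gripper": 1},
    {"dp": [113,4,150],"roll": -0.5,"gripper": 1},
    {"dp": [113,4,160],"roll": -0.5,"gripper": 1},
    {"dp": [113,4,163],"roll": -0.5,"gripper": 1},
    {"dp": [113,4,166],"roll": -0.5,"gripper": 1},
    {"dp": [113,4,168],"roll": -0.5,"gripper": 1},
    {"dp": [113,4,170],"roll": -0.5,"gripper": 1},
    {"dp": [113,4,170],"roll": -0.5,"gripper": 1}
  ]
}}

```text
clock: 3.37
eef_pos: [680.1, 82.3, 80.5]
eef_rot: [3.141, -0.001, 0.886]
wrist_force: [-0.9, 0.1, -0.4]
finger_gap: 93.9
finger_force: 0.0
```

```bash
python3 look.py w2
```

```text
3.3667 [680.1  82.3  80.5] [ 3.1406e+00 -9.0000e-04  8.8610e-01] [-0.9  0.1 -0.4]
b [126.8  43.5] 9761 [688.4 214.4  80. ]
b [325.3 366.6] 6637 [660.3  57.6  80. ]
b [325.1 456.4] 8009 [628.8  19.   80. ]
0.83 [206.3, 310.0, 447.2, 480.0] [324.9 399.5] [649.1  44.1  80. ]
0.68 [46.9, 2.3, 206.3, 116.0] [129.2  48.2] [687.9 212.6  80. ]
```

View pics/w2.png

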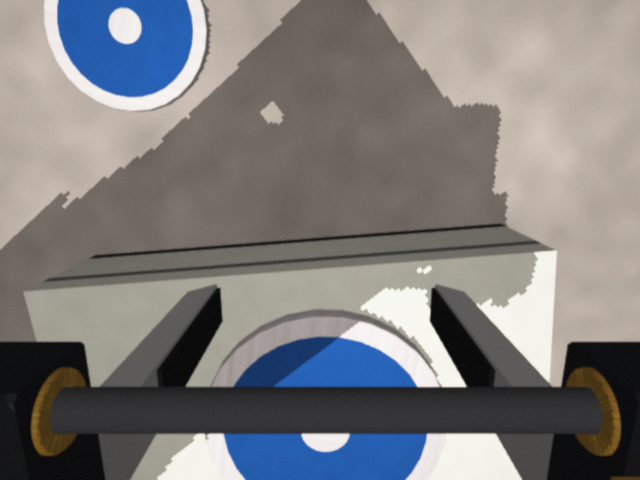

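The fingers straddle the rear of the cover symmetrically (tips at columns 220 and 432, cover centre at column 325). Next I lower them gently.

Call:
{"op": "carry_out", "data": {
  "deltas": [
    {"dp": [0,0,2],"roll": 0,"gripper": 1},
    {"dp": [0,0,4],"roll": 0,"gripper": 1},
    {"dp": [0,0,5],"roll": 0,"gripper": 1},
    {"dp": [0,0,6],"roll": 0,"gripper": 1},
    {"dp": [0,0,7],"roll": 0,"gripper": 1},
    {"dp": [0,0,7.5],"roll": 0,"gripper": 1},
    {"dp": [0,0,7.5],"roll": 0,"gripper": 1}
  ]
}}

```text
clock: 4.05
eef_pos: [679.7, 82.4, 71.9]
eef_rot: [-3.141, 0.0, 0.886]
wrist_force: [-0.2, -0.9, -0.1]
finger_gap: 94.4
finger_force: 0.0
```

Call:
{"op": "carry_out", "data": {
  "deltas": [
    {"dp": [-8,0,0],"roll": 0,"gripper": 1},
    {"dp": [-13,0,0],"roll": 0,"gripper": 1},
    {"dp": [-17,0,0],"roll": 0,"gripper": 1},
    {"dp": [-21,0,0],"roll": 0,"gripper": 1},
    {"dp": [-26,0,0],"roll": 0,"gripper": 1},
    {"dp": [-32,0,0],"roll": 0,"gripper": 1},
    {"dp": [-38,0,0],"roll": 0,"gripper": 1},
    {"dp": [-44,0,0],"roll": 0,"gripper": 1},
    {"dp": [-50,0,0],"roll": 0,"gripper": 1},
    {"dp": [-55,0,0],"roll": 0,"gripper": 1},
    {"dp": [-60,0,0],"roll": 0,"gripper": 1},
    {"dp": [-60,0,0],"roll": 0,"gripper": 1}
  ]
}}

```text
clock: 5.05
eef_pos: [641.3, 35.1, 72.1]
eef_rot: [-3.141, 0.0, 0.886]
wrist_force: [0.4, 0.4, 0.4]
finger_gap: 94.2
finger_force: 0.1
```

```bash
cat >tl.py <<'E'
from h import *
import sys
s=read_state(); print(s["clock"],s["eef_pos"].round(1),s["eef_rot"].round(3),s["wrist_force"].round(1))
for n in("top","side"):
    P=pose(n); im=viewer.camera(n)
    cv2.imwrite(f"pics/{sys.argv[1]}{n}.png",cv2.resize(im[150:330,220:460] if n=="top" else im[190:330,230:420],None,fx=3,fy=3,interpolation=2)[:,:,::-1])
    for k in "gr":
        for b in blobs(P,im,70,k,3,80): print(n,k,*b)
    for b in blobs(P,im,80,"b",200,9999): print(n,"b",*b)
    for o in models.cut_out(n,"cover_center"):
        b=o["box"]; c=np.argwhere(o["region"]).mean(0)[::-1]; print(n,round(o["p"],2),np.round(b,1),c.round(1),onz(P,c,80).round(1))
E
python3 tl.py a
```

```text
5.05 [641.3  35.1  72.1] [-3.141  0.     0.886] [0.4 0.4 0.4]
top g [390.  265.5] 8 [ 507.1 -134.1   70. ]
top r [364.6 212.5] 11 [616.4 -82.4  70. ]
top b [128.3 191.2] 2498 [659.5 405.1  80. ]
top b [209.6 188. ] 692 [666.  237.3  80. ]
top b [340.1 215.3] 373 [609.5 -31.5  80. ]
top 0.93 [188.3 168.2 233.9 206.2] [210.4 187.5] [667.2 235.6  80. ]
top 0.68 [ 94.9 153.8 166.8 228.2] [129.3 191.2] [659.5 402.9  80. ]
top 0.56 [313.  189.3 355.1 238.4] [340.3 214.4] [611.6 -32.   80. ]
side r [365.5  92. ] 4 [  554.9 -1117.3    70. ]
side r [353. 256.] 5 [518.4 -14.6  70. ]
side b [366.4  74.7] 291 [  562.2 -1292.1    80. ]
side b [301.1 253.4] 276 [638.4   5.6  80. ]
side b [325.2 253.6] 212 [582.7  -1.2  80. ]
side b [263.8 349.1] 583 [661.6 326.4  80. ]
side b [248.1 416.3] 3029 [655.8 485.8  80. ]
side 0.85 [290.1 239.7 336.9 273.1] [313.3 256. ] [608.9  12.2  80. ]
side 0.66 [242.6 330.7 286.6 366.7] [264.2 350.2] [660.2 329.3  80. ]
```

View pics/atop.png

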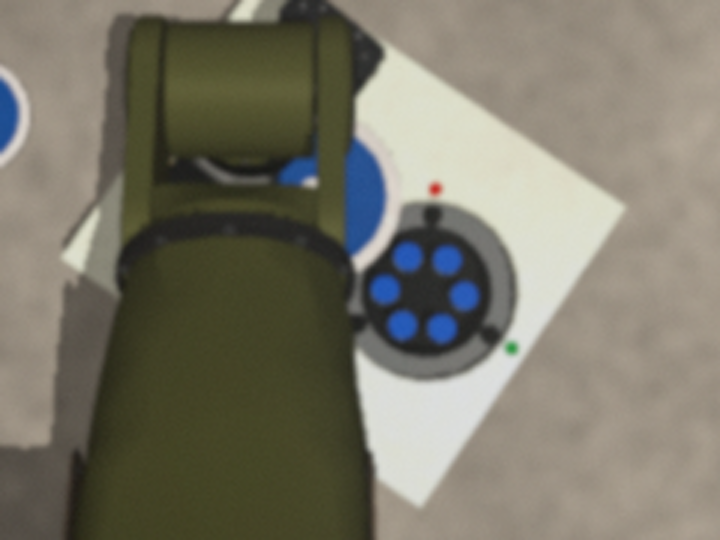

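The cover has slid straight, its centre now near crop pixel (312,183), with the mouth at (425,290) ahead of it. I'm pushing on more slowly.

Call:
{"op": "carry_out", "data": {
  "deltas": [
    {"dp": [-5,0,0],"roll": 0,"gripper": 1},
    {"dp": [-10,-0.2,0],"roll": 0,"gripper": 1},
    {"dp": [-15,-0.4,0],"roll": 0,"gripper": 1},
    {"dp": [-20,-0.6,0],"roll": 0,"gripper": 1},
    {"dp": [-25,-0.8,0],"roll": 0,"gripper": 1},
    {"dp": [-30,-1,0],"roll": 0,"gripper": 1},
    {"dp": [-35,-1,0],"roll": 0,"gripper": 1},
    {"dp": [-40,-1,0],"roll": 0,"gripper": 1},
    {"dp": [-45,-1,0],"roll": 0,"gripper": 1},
    {"dp": [-50,-1,0],"roll": 0,"gripper": 1},
    {"dp": [-55,-1,0],"roll": 0,"gripper": 1},
    {"dp": [-60,-1.4,0],"roll": 0,"gripper": 1}
  ]
}}

```text
clock: 6.25
eef_pos: [602.6, -10.0, 72.1]
eef_rot: [3.141, -0.0, 0.886]
wrist_force: [1.8, 1.4, -1.8]
finger_gap: 93.9
finger_force: 1.0
```

Call:
{"op": "carry_out", "data": {
  "deltas": [
    {"dp": [-4,0,0],"roll": 0,"gripper": 1},
    {"dp": [-8,0,0],"roll": 0,"gripper": 1},
    {"dp": [-12,0,0],"roll": 0,"gripper": 1},
    {"dp": [-16,0,0],"roll": 0,"gripper": 1},
    {"dp": [-20,0,0],"roll": 0,"gripper": 1},
    {"dp": [-24,0,0],"roll": 0,"gripper": 1},
    {"dp": [-27,0,0],"roll": 0,"gripper": 1},
    {"dp": [-30,0,0],"roll": 0,"gripper": 1},
    {"dp": [-33,0,0],"roll": 0,"gripper": 1},
    {"dp": [-35,0,0],"roll": 0,"gripper": 1},
    {"dp": [-35,0,0],"roll": 0,"gripper": 1}
  ]
}}

```text
clock: 7.17
eef_pos: [580.1, -37.2, 71.7]
eef_rot: [-3.141, 0.001, 0.886]
wrist_force: [-0.4, -0.5, -0.5]
finger_gap: 94.1
finger_force: 0.4
```

```bash
python3 tl.py b; python3 look.py w3; python3 -c "
import cv2,numpy as np
a=cv2.imread('pics/btop.png');b=cv2.resize(cv2.imread('pics/bside.png'),(720,540));c=cv2.resize(cv2.imread('pics/w3.png'),(720,540))
cv2.imwrite('pics/m1.png',cv2.resize(np.vstack([np.hstack([a,b]),np.hstack([c,c*0])]),(800,600),interpolation=3))"
```

```text
7.1667 [580.1 -37.2  71.7] [-3.141e+00  1.000e-03  8.860e-01] [-0.4 -0.5 -0.5]
top g [390.  265.5] 8 [ 507.1 -134.1   70. ]
top b [128.3 191.2] 2501 [659.5 405.1  80. ]
top b [209.6 188. ] 692 [666.  237.3  80. ]
top 0.79 [190.3 169.4 233.  206.4] [209.9 188.1] [665.9 236.6  80. ]
top 0.72 [ 93.5 154.8 163.5 226.8] [129.6 190.7] [660.5 402.5  80. ]
top 0.53 [352.  230.7 384.9 264.2] [375.  246.9] [ 544.7 -102.8   80. ]
side r [353.  256.2] 4 [518.4 -13.6  70. ]
side b [366.4  74.7] 290 [  562.1 -1292.6    80. ]
side b [331.6 237.4] 228 [575.3 -71.1  80. ]
side b [263.8 349.1] 581 [661.5 326.4  80. ]
side b [248.1 416.3] 3028 [655.9 485.8  80. ]
side 0.79 [242.7 334.1 287.5 367.4] [264.2 350.4] [660.1 329.9  80. ]
side 0.71 [205.3 381.9 295.1 456.5] [248.6 419. ] [653.8 491.2  80. ]
side 0.63 [318.9 223.8 366.1 257.4] [340.7 240.8] [552.  -59.4  80. ]
7.3667 [580.5 -36.8  71.9] [-3.1412e+00  4.0000e-04  8.8630e-01] [ 0.1  0.5 -0.5]
b [325.8 352.4] 13291 [568.4 -52.4  80. ]
b [324.8 452.8] 6905 [535.  -92.7  80. ]
0.94 [196.8, 274.3, 455.3, 479.1] [325.1 373.3] [561.7 -60.2  80. ]
```

View pics/m1.png

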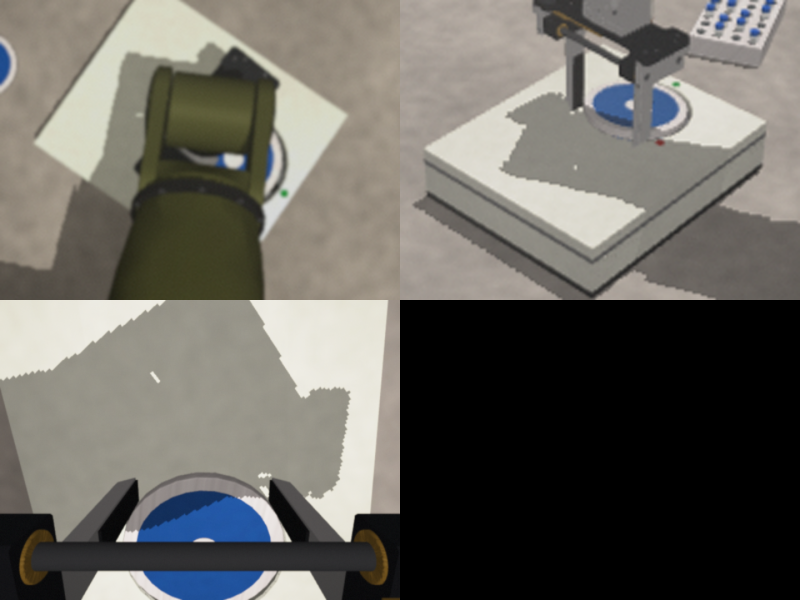

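The cover is at the mouth and near its far side (side crop), but its rear may still be up on the deck edge. I'm nudging on in small steps.

Call:
{"op": "carry_out", "data": {
  "deltas": [
    {"dp": [-1,0,0],"roll": 0,"gripper": 1},
    {"dp": [-2,0,0],"roll": 0,"gripper": 1},
    {"dp": [-2,0,0],"roll": 0,"gripper": 1}
  ]
}}

```text
clock: 7.72
eef_pos: [579.3, -38.3, 72.0]
eef_rot: [-3.141, -0.0, 0.886]
wrist_force: [0.2, 0.7, 0.6]
finger_gap: 94.2
finger_force: 0.5
```

Call:
{"op": "carry_out", "data": {
  "deltas": [
    {"dp": [-1,0,0],"roll": 0,"gripper": 1},
    {"dp": [-2,0,0],"roll": 0,"gripper": 1},
    {"dp": [-2,0,0],"roll": 0,"gripper": 1}
  ]
}}

```text
clock: 7.97
eef_pos: [578.2, -40.0, 72.1]
eef_rot: [3.141, -0.0, 0.886]
wrist_force: [0.2, 0.3, -0.5]
finger_gap: 93.8
finger_force: 0.6
```

Call:
{"op": "carry_out", "data": {
  "deltas": [
    {"dp": [-1,0,0],"roll": 0,"gripper": 1},
    {"dp": [-1.5,0,0],"roll": 0,"gripper": 1},
    {"dp": [-1.5,0,0],"roll": 0,"gripper": 1}
  ]
}}

```text
clock: 8.22
eef_pos: [577.1, -41.2, 72.1]
eef_rot: [-3.141, 0.0, 0.886]
wrist_force: [0.4, 0.0, 0.8]
finger_gap: 94.2
finger_force: 0.0
```

Call:
{"op": "carry_out", "data": {
  "deltas": [
    {"dp": [5,0,0],"roll": 0,"gripper": 1},
    {"dp": [10,0,-30],"roll": 0,"gripper": 1},
    {"dp": [20,0,-70],"roll": 0,"gripper": 1},
    {"dp": [20,0,-110],"roll": 0,"gripper": 1},
    {"dp": [20,0,-150],"roll": 0,"gripper": 1},
    {"dp": [20,0,-180],"roll": 0,"gripper": 1},
    {"dp": [20,0,-180],"roll": 0,"gripper": 1},
    {"dp": [20,0,-180],"roll": 0,"gripper": -1},
    {"dp": [20,0,-180],"roll": 0,"gripper": -1}
  ]
}}

```text
clock: 8.97
eef_pos: [589.6, -25.3, 250.9]
eef_rot: [-3.14, 0.001, 0.886]
wrist_force: [0.0, 0.1, -0.7]
finger_gap: 84.1
finger_force: 0.0
```

```bash
python3 tl.py c; python3 look.py w4; python3 -c "
import cv2,numpy as np
b=cv2.imread('pics/cside.png')[:,150:450];c=cv2.imread('pics/w4.png')[150:450,150:500]
b=cv2.resize(b,None,fx=1.3,fy=1.3);h=max(b.shape[0],c.shape[0]);o=np.zeros((h,b.shape[1]+c.shape[1],3),np.uint8);o[:b.shape[0],:b.shape[1]]=b;o[:c.shape[0],b.shape[1]:]=c
print(o.shape);cv2.imwrite('pics/m2.png',o)"
```

```text
8.9667 [589.6 -25.3 250.9] [-3.14e+00  1.00e-03  8.86e-01] [ 0.   0.1 -0.7]
top g [390.  265.5] 8 [ 507.1 -134.1   70. ]
top b [128.3 191.2] 2500 [659.5 405.   80. ]
top b [209.6 188. ] 692 [666.  237.3  80. ]
top b [352.6 240.1] 547 [558.7 -57.   80. ]
top 0.96 [ 92.4 158.3 165.9 228.8] [129.2 191.2] [659.5 403.3  80. ]
top 0.91 [335.4 225.7 390.  266.7] [362.9 243.6] [551.5 -78.1  80. ]
top 0.61 [188.3 169.1 232.9 206.2] [210.1 187.7] [666.7 236.3  80. ]
side r [365.5  92. ] 4 [  554.9 -1117.3    70. ]
side r [315. 237.] 3 [617.2 -82.3  70. ]
side r [353. 256.] 5 [518.4 -14.6  70. ]
side b [342.5 240.5] 622 [547.8 -61.3  80. ]
side b [263.8 349.1] 581 [661.5 326.5  80. ]
side b [248.1 416.3] 3029 [655.9 485.8  80. ]
side 0.95 [320.  227.4 367.6 261.6] [343.4 241.1] [545.5 -59.2  80. ]
side 0.9 [242.8 333.9 285.6 368.7] [264.2 350.3] [660.1 329.6  80. ]
side 0.88 [205.3 383.3 293.5 455.2] [248.2 419.1] [654.5 491.4  80. ]
9.1667 [589.6 -25.4 250.8] [-3.1398e+00  1.2000e-03  8.8630e-01] [-0.2  0.5  0.9]
g [333.  366.8] 60 [ 509.3 -135.4   70. ]
r [393.1 254.6] 88 [618.8 -83.4  70. ]
r [255.5 265. ] 80 [518.9 -14.6  70. ]
b [326.2 294.5] 8412 [552.2 -72.4  80. ]
0.87 [259.1, 229.0, 395.9, 358.5] [326.1 293.4] [552.8 -71.6  80. ]
(546, 740, 3)
```

View pics/m2.png

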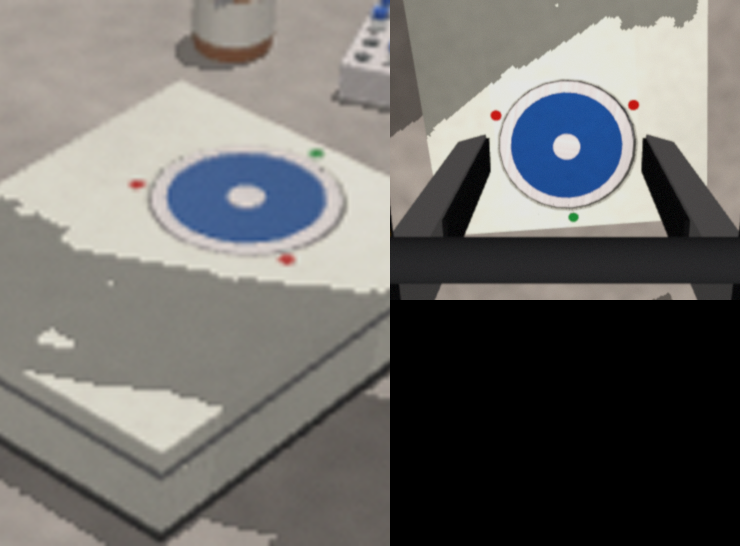

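The cover has dropped into the mouth: it sits ringed by the recess, with all three dots visible around it at crop pixels (573,217) green and (634,105), (496,115) red. Next I go over the green press point with the fingers shut.

Call:
{"op": "carry_out", "data": {
  "deltas": [
    {"dp": [-35,1,0],"roll": -4.6,"gripper": -1},
    {"dp": [-75,3,20],"roll": -4.6,"gripper": -1},
    {"dp": [-111,4,50],"roll": -4.6,"gripper": -1},
    {"dp": [-111,4,90],"roll": -4.6,"gripper": -1},
    {"dp": [-111,4,125],"roll": -4.6,"gripper": -1},
    {"dp": [-111,4,150],"roll": -4.6,"gripper": -1},
    {"dp": [-111,4,165],"roll": -4.6,"gripper": -1},
    {"dp": [-111,4,168],"roll": -4.6,"gripper": -1},
    {"dp": [-111,4,168],"roll": -4.6,"gripper": -1},
    {"dp": [-111,4,168],"roll": -4.6,"gripper": -1},
    {"dp": [-111,4,168],"roll": -4.6,"gripper": -1},
    {"dp": [-111,4,168],"roll": -4.6,"gripper": -1}
  ]
}}

```text
clock: 10.27
eef_pos: [523.3, -114.1, 85.2]
eef_rot: [3.14, -0.001, 0.967]
wrist_force: [0.1, -0.4, 0.7]
finger_gap: 0.5
finger_force: 0.0
```

Call:
{"op": "carry_out", "data": {
  "deltas": [
    {"dp": [0,0,2],"roll": 0},
    {"dp": [0,0,4],"roll": 0},
    {"dp": [0,0,5],"roll": 0},
    {"dp": [0,0,6],"roll": 0},
    {"dp": [0,0,6],"roll": 0}
  ]
}}

```text
schema error: expected keys dp, roll, gripper
```

Call:
{"op": "carry_out", "data": {
  "deltas": [
    {"dp": [0,0,2],"roll": 0,"gripper": -1},
    {"dp": [0,0,4],"roll": 0,"gripper": -1},
    {"dp": [0,0,5],"roll": 0,"gripper": -1},
    {"dp": [0,0,6],"roll": 0,"gripper": -1},
    {"dp": [0,0,6],"roll": 0,"gripper": -1}
  ]
}}

```text
clock: 10.68
eef_pos: [522.7, -114.0, 77.8]
eef_rot: [-3.141, 0.0, 0.967]
wrist_force: [0.1, 0.4, -0.2]
finger_gap: 0.4
finger_force: 0.0
```

Call:
{"op": "carry_out", "data": {
  "deltas": [
    {"dp": [0,0,0.7],"roll": 0,"gripper": -1},
    {"dp": [0,0,1.4],"roll": 0,"gripper": -1},
    {"dp": [0,0,2],"roll": 0,"gripper": -1},
    {"dp": [0,0,2],"roll": 0,"gripper": -1}
  ]
}}

```text
clock: 11.02
eef_pos: [522.7, -114.0, 75.9]
eef_rot: [-3.141, 0.0, 0.967]
wrist_force: [0.4, 0.0, -0.4]
finger_gap: 0.6
finger_force: 0.0
```

Call:
{"op": "carry_out", "data": {
  "deltas": [
    {"dp": [0,0,0.5],"roll": 0,"gripper": -1},
    {"dp": [0,0,1],"roll": 0,"gripper": -1},
    {"dp": [0,0,1.5],"roll": 0,"gripper": -1},
    {"dp": [0,0,1.5],"roll": 0,"gripper": -1}
  ]
}}

```text
clock: 11.35
eef_pos: [522.7, -114.0, 74.5]
eef_rot: [-3.141, 0.0, 0.967]
wrist_force: [-0.2, 1.2, 0.4]
finger_gap: 0.7
finger_force: 0.0
```

Call:
{"op": "carry_out", "data": {
  "deltas": [
    {"dp": [0,0,0.5],"roll": 0,"gripper": -1},
    {"dp": [0,0,1],"roll": 0,"gripper": -1},
    {"dp": [0,0,1],"roll": 0,"gripper": -1}
  ]
}}

```text
clock: 11.6
eef_pos: [522.7, -114.0, 73.5]
eef_rot: [-3.141, 0.0, 0.967]
wrist_force: [0.7, -0.2, -0.1]
finger_gap: 0.4
finger_force: 0.0
```

Call:
{"op": "carry_out", "data": {
  "deltas": [
    {"dp": [0,0,0.5],"roll": 0,"gripper": -1},
    {"dp": [0,0,1],"roll": 0,"gripper": -1},
    {"dp": [0,0,1],"roll": 0,"gripper": -1}
  ]
}}

```text
clock: 11.85
eef_pos: [522.8, -114.1, 72.9]
eef_rot: [3.141, -0.0, 0.967]
wrist_force: [-1.2, 1.1, 3.3]
finger_gap: 0.2
finger_force: 2.0
```

Call:
{"op": "carry_out", "data": {
  "deltas": [
    {"dp": [0,0,0.4],"roll": 0,"gripper": -1},
    {"dp": [0,0,0.7],"roll": 0,"gripper": -1},
    {"dp": [0,0,0.7],"roll": 0,"gripper": -1}
  ]
}}

```text
clock: 12.1
eef_pos: [522.8, -114.1, 72.2]
eef_rot: [3.141, 0.0, 0.967]
wrist_force: [-2.2, 0.2, 5.7]
finger_gap: 0.8
finger_force: 2.8
```

Call:
{"op": "carry_out", "data": {
  "deltas": [
    {"dp": [0,0,0.5],"roll": 0,"gripper": -1},
    {"dp": [0,0,1],"roll": 0,"gripper": -1},
    {"dp": [0,0,1],"roll": 0,"gripper": -1}
  ]
}}

```text
clock: 12.35
eef_pos: [522.7, -114.2, 71.3]
eef_rot: [3.141, 0.0, 0.967]
wrist_force: [-3.7, -0.4, 6.1]
finger_gap: 0.1
finger_force: 3.2
```

Call:
{"op": "carry_out", "data": {
  "deltas": [
    {"dp": [0,0,0.5],"roll": 0,"gripper": -1},
    {"dp": [0,0,1],"roll": 0,"gripper": -1},
    {"dp": [0,0,1],"roll": 0,"gripper": -1}
  ]
}}

```text
clock: 12.6
eef_pos: [522.7, -114.3, 70.4]
eef_rot: [3.141, 0.0, 0.967]
wrist_force: [-4.7, -1.0, 8.4]
finger_gap: 0.6
finger_force: 3.8
```

Call:
{"op": "carry_out", "data": {
  "deltas": [
    {"dp": [0,0,0.5],"roll": 0,"gripper": -1},
    {"dp": [0,0,1],"roll": 0,"gripper": -1},
    {"dp": [0,0,1],"roll": 0,"gripper": -1}
  ]
}}

```text
clock: 12.85
eef_pos: [522.7, -114.4, 69.4]
eef_rot: [3.141, 0.001, 0.967]
wrist_force: [-4.6, -1.6, 9.1]
finger_gap: 0.7
finger_force: 4.1
```

Call:
{"op": "carry_out", "data": {
  "deltas": [
    {"dp": [0,0,0.5],"roll": 0,"gripper": -1},
    {"dp": [0,0,1],"roll": 0,"gripper": -1},
    {"dp": [0,0,1],"roll": 0,"gripper": -1}
  ]
}}

```text
clock: 13.1
eef_pos: [522.6, -114.5, 68.4]
eef_rot: [3.141, 0.001, 0.967]
wrist_force: [-5.2, -2.2, 8.0]
finger_gap: 0.4
finger_force: 4.3
```

Call:
{"op": "carry_out", "data": {
  "deltas": [
    {"dp": [0,0,0.5],"roll": 0,"gripper": -1},
    {"dp": [0,0,1],"roll": 0,"gripper": -1},
    {"dp": [0,0,1],"roll": 0,"gripper": -1}
  ]
}}

```text
clock: 13.35
eef_pos: [522.7, -114.5, 68.0]
eef_rot: [3.141, 0.001, 0.967]
wrist_force: [-9.2, -2.2, 14.6]
finger_gap: 0.7
finger_force: 8.0
```

Now at the stop (position holds, force rising). I go on to about 20 N and hold.

Call:
{"op": "carry_out", "data": {
  "deltas": [
    {"dp": [0,0,0.4],"roll": 0,"gripper": -1},
    {"dp": [0,0,0.7],"roll": 0,"gripper": -1},
    {"dp": [0,0,0.7],"roll": 0,"gripper": -1}
  ]
}}

```text
clock: 13.6
eef_pos: [522.8, -114.6, 67.9]
eef_rot: [3.141, 0.001, 0.967]
wrist_force: [-10.5, -0.4, 23.0]
finger_gap: 0.6
finger_force: 11.3
```

Call:
{"op": "carry_out", "data": {
  "deltas": [
    {"dp": [0,0,0],"roll": 0,"gripper": -1},
    {"dp": [0,0,0],"roll": 0,"gripper": -1},
    {"dp": [0,0,0],"roll": 0,"gripper": -1},
    {"dp": [0,0,0],"roll": 0,"gripper": -1},
    {"dp": [0,0,0],"roll": 0,"gripper": -1},
    {"dp": [0,0,0],"roll": 0,"gripper": -1},
    {"dp": [0,0,-3],"roll": 0,"gripper": -1},
    {"dp": [0,0,-8],"roll": 0,"gripper": -1},
    {"dp": [0,0,-18],"roll": 0,"gripper": -1},
    {"dp": [0,0,-18],"roll": 0,"gripper": -1}
  ]
}}

```text
clock: 14.43
eef_pos: [523.6, -114.2, 86.0]
eef_rot: [3.139, -0.001, 0.967]
wrist_force: [0.6, -0.2, 0.3]
finger_gap: 0.6
finger_force: 0.0
```

Call:
{"op": "carry_out", "data": {
  "deltas": [
    {"dp": [8,5,0],"roll": 7,"gripper": -1},
    {"dp": [16,10,0],"roll": 14,"gripper": -1},
    {"dp": [24,15,0],"roll": 21,"gripper": -1},
    {"dp": [32,20,0],"roll": 28,"gripper": -1},
    {"dp": [40,25,0],"roll": 35,"gripper": -1},
    {"dp": [48,29,0],"roll": 42,"gripper": -1},
    {"dp": [56,33,0],"roll": 49,"gripper": -1},
    {"dp": [63,37,0],"roll": 56,"gripper": -1},
    {"dp": [67,39,0],"roll": 60,"gripper": -1},
    {"dp": [67,39,0],"roll": 60,"gripper": -1},
    {"dp": [67,39,0],"roll": 60,"gripper": -1}
  ]
}}

```text
clock: 15.35
eef_pos: [592.9, -81.0, 84.0]
eef_rot: [-3.142, 0.0, -0.078]
wrist_force: [-0.0, 0.4, -0.5]
finger_gap: 0.5
finger_force: 0.0
```

Call:
{"op": "carry_out", "data": {
  "deltas": [
    {"dp": [0,0,2],"roll": 0,"gripper": -1},
    {"dp": [0,0,4],"roll": 0,"gripper": -1},
    {"dp": [0,0,5],"roll": 0,"gripper": -1},
    {"dp": [0,0,5],"roll": 0,"gripper": -1}
  ]
}}

```text
clock: 15.68
eef_pos: [592.7, -81.2, 78.8]
eef_rot: [-3.142, 0.001, -0.08]
wrist_force: [-0.3, -0.7, -0.8]
finger_gap: 0.5
finger_force: 0.0
```

Call:
{"op": "carry_out", "data": {
  "deltas": [
    {"dp": [0,0,0.5],"roll": 0,"gripper": -1},
    {"dp": [0,0,1],"roll": 0,"gripper": -1},
    {"dp": [0,0,1.5],"roll": 0,"gripper": -1},
    {"dp": [0,0,1.5],"roll": 0,"gripper": -1}
  ]
}}

```text
clock: 16.02
eef_pos: [592.9, -81.1, 77.6]
eef_rot: [-3.142, 0.0, -0.08]
wrist_force: [-0.3, -0.2, 0.6]
finger_gap: 0.6
finger_force: 0.0
```

Call:
{"op": "carry_out", "data": {
  "deltas": [
    {"dp": [0,0,0.5],"roll": 0,"gripper": -1},
    {"dp": [0,0,1],"roll": 0,"gripper": -1},
    {"dp": [0,0,1.5],"roll": 0,"gripper": -1},
    {"dp": [0,0,1.5],"roll": 0,"gripper": -1}
  ]
}}

```text
clock: 16.35
eef_pos: [592.9, -81.0, 76.0]
eef_rot: [-3.142, 0.0, -0.081]
wrist_force: [-0.3, 0.0, 0.5]
finger_gap: 0.2
finger_force: 0.0
```

Call:
{"op": "carry_out", "data": {
  "deltas": [
    {"dp": [0,0,0.5],"roll": 0,"gripper": -1},
    {"dp": [0,0,1],"roll": 0,"gripper": -1},
    {"dp": [0,0,1],"roll": 0,"gripper": -1}
  ]
}}

```text
clock: 16.6
eef_pos: [592.9, -81.1, 75.0]
eef_rot: [-3.142, 0.0, -0.081]
wrist_force: [0.2, -0.5, 0.0]
finger_gap: 0.5
finger_force: 0.0
```

Call:
{"op": "carry_out", "data": {
  "deltas": [
    {"dp": [0,0,0.5],"roll": 0,"gripper": -1},
    {"dp": [0,0,1],"roll": 0,"gripper": -1},
    {"dp": [0,0,1],"roll": 0,"gripper": -1}
  ]
}}

```text
clock: 16.85
eef_pos: [592.9, -81.1, 74.1]
eef_rot: [-3.142, 0.0, -0.081]
wrist_force: [-0.0, 0.0, -0.0]
finger_gap: 0.1
finger_force: 0.0
```

Call:
{"op": "carry_out", "data": {
  "deltas": [
    {"dp": [0,0,0.5],"roll": 0,"gripper": -1},
    {"dp": [0,0,1],"roll": 0,"gripper": -1},
    {"dp": [0,0,1],"roll": 0,"gripper": -1}
  ]
}}

```text
clock: 17.1
eef_pos: [592.9, -81.0, 73.0]
eef_rot: [-3.142, 0.0, -0.081]
wrist_force: [-0.8, -0.3, -0.3]
finger_gap: 0.7
finger_force: 0.0
```

Call:
{"op": "carry_out", "data": {
  "deltas": [
    {"dp": [0,0,0.5],"roll": 0,"gripper": -1},
    {"dp": [0,0,1],"roll": 0,"gripper": -1},
    {"dp": [0,0,1],"roll": 0,"gripper": -1}
  ]
}}

```text
clock: 17.35
eef_pos: [592.9, -81.1, 72.0]
eef_rot: [-3.142, 0.0, -0.081]
wrist_force: [0.3, 0.0, 0.6]
finger_gap: 0.5
finger_force: 0.0
```

Call:
{"op": "carry_out", "data": {
  "deltas": [
    {"dp": [0,0,0.5],"roll": 0,"gripper": -1},
    {"dp": [0,0,1],"roll": 0,"gripper": -1},
    {"dp": [0,0,1],"roll": 0,"gripper": -1}
  ]
}}

```text
clock: 17.6
eef_pos: [593.1, -81.1, 71.5]
eef_rot: [3.142, -0.0, -0.081]
wrist_force: [-1.4, -0.1, 5.1]
finger_gap: 0.1
finger_force: 2.0
```

Call:
{"op": "carry_out", "data": {
  "deltas": [
    {"dp": [0,0,0.5],"roll": 0,"gripper": -1},
    {"dp": [0,0,1],"roll": 0,"gripper": -1},
    {"dp": [0,0,1],"roll": 0,"gripper": -1}
  ]
}}

```text
clock: 17.85
eef_pos: [593.1, -81.1, 70.6]
eef_rot: [3.142, -0.001, -0.081]
wrist_force: [-1.2, -0.1, 5.1]
finger_gap: 0.3
finger_force: 2.7
```

Call:
{"op": "carry_out", "data": {
  "deltas": [
    {"dp": [0,0,0.5],"roll": 0,"gripper": -1},
    {"dp": [0,0,1],"roll": 0,"gripper": -1},
    {"dp": [0,0,1],"roll": 0,"gripper": -1}
  ]
}}

```text
clock: 18.1
eef_pos: [593.3, -81.1, 69.7]
eef_rot: [3.142, -0.001, -0.081]
wrist_force: [-1.4, 0.3, 5.8]
finger_gap: 0.2
finger_force: 3.0
```

Call:
{"op": "carry_out", "data": {
  "deltas": [
    {"dp": [0,0,0.5],"roll": 0,"gripper": -1},
    {"dp": [0,0,1],"roll": 0,"gripper": -1},
    {"dp": [0,0,1],"roll": 0,"gripper": -1}
  ]
}}

```text
clock: 18.35
eef_pos: [593.4, -81.1, 68.9]
eef_rot: [3.142, -0.001, -0.081]
wrist_force: [-1.3, 0.4, 6.5]
finger_gap: 0.3
finger_force: 3.3
```

Call:
{"op": "carry_out", "data": {
  "deltas": [
    {"dp": [0,0,0.5],"roll": 0,"gripper": -1},
    {"dp": [0,0,1],"roll": 0,"gripper": -1},
    {"dp": [0,0,1],"roll": 0,"gripper": -1}
  ]
}}

```text
clock: 18.6
eef_pos: [593.5, -81.1, 68.1]
eef_rot: [3.142, -0.002, -0.081]
wrist_force: [-0.4, 0.1, 8.5]
finger_gap: 0.5
finger_force: 4.2
```

Call:
{"op": "carry_out", "data": {
  "deltas": [
    {"dp": [0,0,0.4],"roll": 0,"gripper": -1},
    {"dp": [0,0,0.7],"roll": 0,"gripper": -1},
    {"dp": [0,0,0.7],"roll": 0,"gripper": -1}
  ]
}}

```text
clock: 18.85
eef_pos: [593.6, -81.1, 68.0]
eef_rot: [3.141, -0.002, -0.081]
wrist_force: [-2.6, 2.0, 12.7]
finger_gap: 1.0
finger_force: 6.5
```

Call:
{"op": "carry_out", "data": {
  "deltas": [
    {"dp": [0,0,0.5],"roll": 0,"gripper": -1},
    {"dp": [0,0,0.8],"roll": 0,"gripper": -1},
    {"dp": [0,0,0.8],"roll": 0,"gripper": -1}
  ]
}}

```text
clock: 19.1
eef_pos: [593.7, -81.1, 67.8]
eef_rot: [3.141, -0.003, -0.081]
wrist_force: [-5.0, 2.9, 19.2]
finger_gap: 0.4
finger_force: 9.6
```

Call:
{"op": "carry_out", "data": {
  "deltas": [
    {"dp": [0,0,0.2],"roll": 0,"gripper": -1},
    {"dp": [0,0,0.2],"roll": 0,"gripper": -1},
    {"dp": [0,0,0.2],"roll": 0,"gripper": -1},
    {"dp": [0,0,0.2],"roll": 0,"gripper": -1},
    {"dp": [0,0,0.2],"roll": 0,"gripper": -1},
    {"dp": [0,0,0.2],"roll": 0,"gripper": -1}
  ]
}}

```text
clock: 19.6
eef_pos: [593.7, -81.1, 67.7]
eef_rot: [3.141, -0.003, -0.08]
wrist_force: [-7.2, 2.2, 20.7]
finger_gap: 0.5
finger_force: 10.4
```

Call:
{"op": "carry_out", "data": {
  "deltas": [
    {"dp": [0,0,-3],"roll": 0,"gripper": -1},
    {"dp": [0,0,-8],"roll": 0,"gripper": -1},
    {"dp": [0,0,-18],"roll": 0,"gripper": -1},
    {"dp": [-10,-6,-18],"roll": -7,"gripper": -1},
    {"dp": [-20,-12,-18],"roll": -14,"gripper": -1},
    {"dp": [-30,-18,-18],"roll": -21,"gripper": -1},
    {"dp": [-40,-24,-18],"roll": -28,"gripper": -1},
    {"dp": [-50,-30,-18],"roll": -35,"gripper": -1},
    {"dp": [-60,-35,-18],"roll": -42,"gripper": -1},
    {"dp": [-68,-39,-18],"roll": -49,"gripper": -1},
    {"dp": [-68,-39,-18],"roll": -56,"gripper": -1},
    {"dp": [-68,-39,-18],"roll": -60,"gripper": -1}
  ]
}}

```text
clock: 20.6
eef_pos: [528.2, -36.5, 84.2]
eef_rot: [3.141, -0.0, 0.974]
wrist_force: [-0.7, 0.4, 1.7]
finger_gap: 0.6
finger_force: 0.0
```

Call:
{"op": "carry_out", "data": {
  "deltas": [
    {"dp": [0,0,0],"roll": -7,"gripper": -1},
    {"dp": [0,0,0],"roll": -14,"gripper": -1},
    {"dp": [0,0,0],"roll": -21,"gripper": -1},
    {"dp": [0,0,0],"roll": -28,"gripper": -1},
    {"dp": [0,0,0],"roll": -35,"gripper": -1},
    {"dp": [0,0,0],"roll": -42,"gripper": -1},
    {"dp": [0,0,0],"roll": -49,"gripper": -1},
    {"dp": [0,0,0],"roll": -56,"gripper": -1},
    {"dp": [0,0,0],"roll": -60,"gripper": -1},
    {"dp": [0,0,0],"roll": -60,"gripper": -1},
    {"dp": [0,0,0],"roll": -60,"gripper": -1}
  ]
}}

```text
clock: 21.52
eef_pos: [528.4, -36.7, 83.8]
eef_rot: [3.141, 0.0, 2.011]
wrist_force: [0.9, 0.4, -0.6]
finger_gap: 0.3
finger_force: 0.0
```

Call:
{"op": "carry_out", "data": {
  "deltas": [
    {"dp": [0,0,2],"roll": 0,"gripper": -1},
    {"dp": [0,0,4],"roll": 0,"gripper": -1},
    {"dp": [0,0,5],"roll": 0,"gripper": -1},
    {"dp": [0,0,6],"roll": 0,"gripper": -1},
    {"dp": [0,0,7],"roll": 0,"gripper": -1},
    {"dp": [0,0,7],"roll": 0,"gripper": -1}
  ]
}}

```text
clock: 22.02
eef_pos: [528.2, -36.7, 76.2]
eef_rot: [-3.141, -0.0, 2.013]
wrist_force: [0.4, 0.3, 0.4]
finger_gap: 0.3
finger_force: 0.0
```

Call:
{"op": "carry_out", "data": {
  "deltas": [
    {"dp": [0,0,0.5],"roll": 0,"gripper": -1},
    {"dp": [0,0,1],"roll": 0,"gripper": -1},
    {"dp": [0,0,1.5],"roll": 0,"gripper": -1},
    {"dp": [0,0,1.5],"roll": 0,"gripper": -1}
  ]
}}

```text
clock: 22.35
eef_pos: [528.3, -36.7, 74.9]
eef_rot: [-3.142, -0.0, 2.014]
wrist_force: [-1.2, -0.6, 0.6]
finger_gap: 0.4
finger_force: 0.0
```

Call:
{"op": "carry_out", "data": {
  "deltas": [
    {"dp": [0,0,0.5],"roll": 0,"gripper": -1},
    {"dp": [0,0,1],"roll": 0,"gripper": -1},
    {"dp": [0,0,1.5],"roll": 0,"gripper": -1},
    {"dp": [0,0,1.5],"roll": 0,"gripper": -1}
  ]
}}

```text
clock: 22.68
eef_pos: [528.3, -36.7, 73.4]
eef_rot: [-3.142, -0.0, 2.014]
wrist_force: [-0.6, 0.1, -0.0]
finger_gap: 0.4
finger_force: 0.0
```

Call:
{"op": "carry_out", "data": {
  "deltas": [
    {"dp": [0,0,0.5],"roll": 0,"gripper": -1},
    {"dp": [0,0,1],"roll": 0,"gripper": -1},
    {"dp": [0,0,1],"roll": 0,"gripper": -1}
  ]
}}

```text
clock: 22.93
eef_pos: [528.3, -36.7, 72.4]
eef_rot: [-3.142, -0.0, 2.014]
wrist_force: [-0.3, 0.3, 0.4]
finger_gap: 0.2
finger_force: 0.1
```

Call:
{"op": "carry_out", "data": {
  "deltas": [
    {"dp": [0,0,0.5],"roll": 0,"gripper": -1},
    {"dp": [0,0,1],"roll": 0,"gripper": -1},
    {"dp": [0,0,1],"roll": 0,"gripper": -1}
  ]
}}

```text
clock: 23.18
eef_pos: [528.4, -36.7, 71.7]
eef_rot: [3.141, 0.0, 2.014]
wrist_force: [-1.8, 1.0, 4.7]
finger_gap: 0.5
finger_force: 2.2
```

Call:
{"op": "carry_out", "data": {
  "deltas": [
    {"dp": [0,0,0.5],"roll": 0,"gripper": -1},
    {"dp": [0,0,1],"roll": 0,"gripper": -1},
    {"dp": [0,0,1],"roll": 0,"gripper": -1}
  ]
}}

```text
clock: 23.43
eef_pos: [528.3, -36.6, 70.7]
eef_rot: [3.141, -0.0, 2.014]
wrist_force: [-2.8, 0.4, 5.0]
finger_gap: 0.4
finger_force: 2.5
```

Call:
{"op": "carry_out", "data": {
  "deltas": [
    {"dp": [0,0,0.5],"roll": 0,"gripper": -1},
    {"dp": [0,0,1],"roll": 0,"gripper": -1},
    {"dp": [0,0,1],"roll": 0,"gripper": -1}
  ]
}}

```text
clock: 23.68
eef_pos: [528.2, -36.5, 69.6]
eef_rot: [3.142, -0.0, 2.014]
wrist_force: [-2.6, 1.0, 5.4]
finger_gap: 0.2
finger_force: 2.5
```

Call:
{"op": "carry_out", "data": {
  "deltas": [
    {"dp": [0,0,0.5],"roll": 0,"gripper": -1},
    {"dp": [0,0,1],"roll": 0,"gripper": -1},
    {"dp": [0,0,1],"roll": 0,"gripper": -1}
  ]
}}

```text
clock: 23.93
eef_pos: [528.2, -36.4, 68.6]
eef_rot: [-3.142, -0.001, 2.014]
wrist_force: [-1.9, 2.1, 4.2]
finger_gap: -0.1
finger_force: 2.6
```

Call:
{"op": "carry_out", "data": {
  "deltas": [
    {"dp": [0,0,0.5],"roll": 0,"gripper": -1},
    {"dp": [0,0,1],"roll": 0,"gripper": -1},
    {"dp": [0,0,1],"roll": 0,"gripper": -1}
  ]
}}

```text
clock: 24.18
eef_pos: [528.2, -36.3, 67.7]
eef_rot: [3.142, -0.001, 2.014]
wrist_force: [-3.2, 2.6, 5.7]
finger_gap: 0.3
finger_force: 2.7
```

Call:
{"op": "carry_out", "data": {
  "deltas": [
    {"dp": [0,0,0.4],"roll": 0,"gripper": -1},
    {"dp": [0,0,0.8],"roll": 0,"gripper": -1},
    {"dp": [0,0,0.8],"roll": 0,"gripper": -1}
  ]
}}

```text
clock: 24.43
eef_pos: [528.2, -36.3, 67.4]
eef_rot: [3.141, -0.001, 2.014]
wrist_force: [-6.8, 4.1, 12.4]
finger_gap: 0.5
finger_force: 6.2
```

Call:
{"op": "carry_out", "data": {
  "deltas": [
    {"dp": [0,0,0.4],"roll": 0,"gripper": -1},
    {"dp": [0,0,0.7],"roll": 0,"gripper": -1},
    {"dp": [0,0,0.7],"roll": 0,"gripper": -1}
  ]
}}

```text
clock: 24.68
eef_pos: [528.3, -36.3, 67.3]
eef_rot: [3.141, -0.0, 2.014]
wrist_force: [-9.4, 3.3, 19.5]
finger_gap: 0.7
finger_force: 9.9
```

Call:
{"op": "carry_out", "data": {
  "deltas": [
    {"dp": [0,0,0.1],"roll": 0,"gripper": -1},
    {"dp": [0,0,0.1],"roll": 0,"gripper": -1},
    {"dp": [0,0,0.1],"roll": 0,"gripper": -1},
    {"dp": [0,0,0.1],"roll": 0,"gripper": -1},
    {"dp": [0,0,0.1],"roll": 0,"gripper": -1},
    {"dp": [0,0,0.1],"roll": 0,"gripper": -1},
    {"dp": [0,0,0.1],"roll": 0,"gripper": -1}
  ]
}}

```text
clock: 25.27
eef_pos: [528.3, -36.4, 67.3]
eef_rot: [3.141, -0.0, 2.014]
wrist_force: [-9.6, 4.1, 20.9]
finger_gap: -0.2
finger_force: 10.5
```

Call:
{"op": "carry_out", "data": {
  "deltas": [
    {"dp": [0,0,-3],"roll": 0,"gripper": -1},
    {"dp": [0,0,-8],"roll": 0,"gripper": -1},
    {"dp": [0,0,-18],"roll": 0,"gripper": -1},
    {"dp": [0,0,-50],"roll": 7,"gripper": -1},
    {"dp": [0,0,-90],"roll": 14,"gripper": -1},
    {"dp": [0,0,-130],"roll": 21,"gripper": -1},
    {"dp": [0,0,-150],"roll": 28,"gripper": -1},
    {"dp": [0,0,-150],"roll": 35,"gripper": -1},
    {"dp": [0,0,-150],"roll": 42,"gripper": -1},
    {"dp": [0,0,-150],"roll": 49,"gripper": -1},
    {"dp": [0,0,-150],"roll": 56,"gripper": -1},
    {"dp": [0,0,-150],"roll": 60,"gripper": -1}
  ]
}}

```text
clock: 26.27
eef_pos: [528.3, -36.7, 216.5]
eef_rot: [3.141, -0.0, 0.96]
wrist_force: [0.0, 0.1, -0.1]
finger_gap: 0.3
finger_force: 0.0
```

```bash
python3 tl.py d; python3 look.py w5; python3 -c "
import cv2,numpy as np
b=cv2.imread('pics/dside.png')[:,150:500];c=cv2.imread('pics/w5.png')[150:480,120:520]
o=np.zeros((600,750,3),np.uint8);b=b[:420];o[:b.shape[0],:b.shape[1]]=b;o[:330,350:]=c
cv2.imwrite('pics/m3.png',o)"
```

```text
26.2667 [528.3 -36.7 216.5] [ 3.141 -0.     0.96 ] [ 0.   0.1 -0.1]
top b [128.3 191.2] 2502 [659.5 405.1  80. ]
top b [209.6 188.1] 692 [666.  237.3  80. ]
top 0.75 [ 93.  154.2 166.3 228.9] [129.3 191. ] [659.9 403.1  80. ]
top 0.61 [188.5 169.6 232.  207.8] [210.4 188. ] [666.1 235.7  80. ]
side r [315. 237.] 3 [617.2 -82.3  70. ]
side r [353.  256.2] 4 [518.4 -13.6  70. ]
side b [342.5 242.1] 607 [547.2 -54.5  80. ]
side b [263.8 349.1] 583 [661.6 326.4  80. ]
side b [248.1 416.3] 3028 [655.8 485.8  80. ]
side 0.92 [318.2 226.2 367.4 257.7] [342.8 241.7] [546.5 -56.4  80. ]
side 0.92 [206.5 380.6 296.8 456. ] [248.7 419. ] [653.7 491.2  80. ]
side 0.9 [240.8 331.9 285.9 367.7] [264.  350.2] [660.6 329.4  80. ]
26.4667 [528.3 -36.7 216.2] [ 3.1413e+00 -2.0000e-04  9.6940e-01] [ 0.3 -0.2  0.1]
g [372.9 339.9] 53 [ 510.1 -134.3   70. ]
r [298.7 217.1] 114 [518.8 -14.4  70. ]
r [455.5 217.7] 114 [618.9 -83.3  70. ]
b [376.2 253.5] 10189 [553.2 -69.9  80. ]
0.75 [298.8, 182.7, 451.9, 329.3] [377.1 250.9] [554.9 -68.6  80. ]
```

View pics/m3.png

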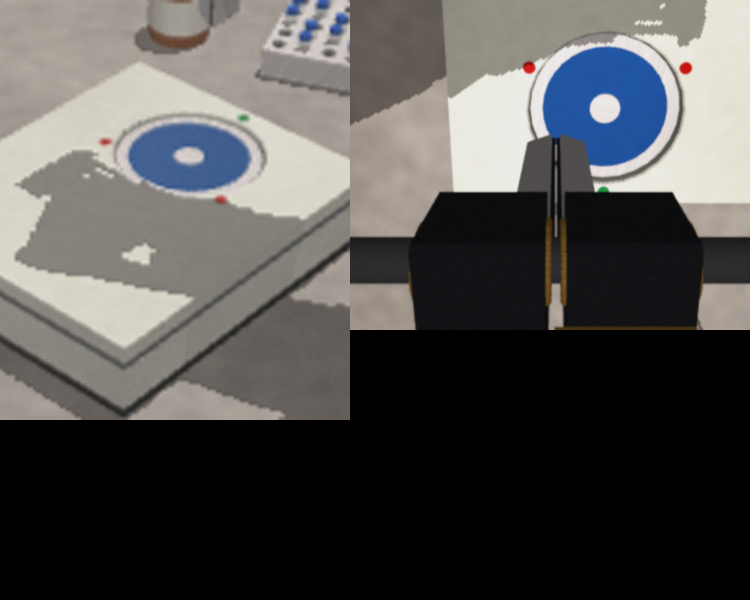

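The cover sits sunk and looks level inside the mouth (side crop centre (190,155), wrist crop (605,108)), with an even dark gap round it. I'll confirm with a light touch at green and dot1.

Call:
{"op": "carry_out", "data": {
  "deltas": [
    {"dp": [-34,20,0],"roll": 0,"gripper": -1},
    {"dp": [-67,39,20],"roll": 0,"gripper": -1},
    {"dp": [-67,39,60],"roll": 0,"gripper": -1},
    {"dp": [-67,39,95],"roll": 0,"gripper": -1},
    {"dp": [-67,39,125],"roll": 0,"gripper": -1},
    {"dp": [-67,39,138],"roll": 0,"gripper": -1},
    {"dp": [-67,39,142],"roll": 0,"gripper": -1},
    {"dp": [-67,39,145],"roll": 0,"gripper": -1},
    {"dp": [-67,39,146],"roll": 0,"gripper": -1},
    {"dp": [-67,39,146],"roll": 0,"gripper": -1}
  ]
}}

```text
clock: 27.4
eef_pos: [522.9, -114.1, 70.9]
eef_rot: [3.14, -0.001, 0.967]
wrist_force: [0.5, 0.1, -0.6]
finger_gap: 0.4
finger_force: 0.0
```

Call:
{"op": "carry_out", "data": {
  "deltas": [
    {"dp": [0,0,0.5],"roll": 0,"gripper": -1},
    {"dp": [0,0,1],"roll": 0,"gripper": -1},
    {"dp": [0,0,1],"roll": 0,"gripper": -1}
  ]
}}

```text
clock: 27.65
eef_pos: [522.5, -114.0, 69.3]
eef_rot: [3.141, -0.0, 0.967]
wrist_force: [-1.1, -0.8, -0.7]
finger_gap: 0.7
finger_force: 0.0
```

Call:
{"op": "carry_out", "data": {
  "deltas": [
    {"dp": [0,0,0.5],"roll": 0,"gripper": -1},
    {"dp": [0,0,1],"roll": 0,"gripper": -1},
    {"dp": [0,0,1],"roll": 0,"gripper": -1}
  ]
}}

```text
clock: 27.9
eef_pos: [522.3, -114.0, 67.8]
eef_rot: [-3.142, -0.0, 0.967]
wrist_force: [1.0, -0.3, 0.5]
finger_gap: 0.2
finger_force: 0.0
```

Call:
{"op": "carry_out", "data": {
  "deltas": [
    {"dp": [0,0,0.3],"roll": 0,"gripper": -1},
    {"dp": [0,0,0.7],"roll": 0,"gripper": -1},
    {"dp": [0,0,0.7],"roll": 0,"gripper": -1}
  ]
}}

```text
clock: 28.15
eef_pos: [522.4, -114.0, 67.5]
eef_rot: [3.141, -0.0, 0.967]
wrist_force: [-2.3, -0.3, 4.0]
finger_gap: 0.6
finger_force: 2.3
```

Call:
{"op": "carry_out", "data": {
  "deltas": [
    {"dp": [0,0,0.4],"roll": 0,"gripper": -1},
    {"dp": [0,0,0.7],"roll": 0,"gripper": -1},
    {"dp": [0,0,0.7],"roll": 0,"gripper": -1}
  ]
}}

```text
clock: 28.4
eef_pos: [522.4, -114.0, 67.4]
eef_rot: [3.141, -0.0, 0.967]
wrist_force: [-4.5, 1.4, 11.4]
finger_gap: 0.9
finger_force: 6.0
```

Call:
{"op": "carry_out", "data": {
  "deltas": [
    {"dp": [0,0,-4],"roll": 0,"gripper": -1},
    {"dp": [8,5,-10],"roll": 7,"gripper": -1},
    {"dp": [24,15,-10],"roll": 14,"gripper": -1},
    {"dp": [40,25,-10],"roll": 21,"gripper": -1},
    {"dp": [56,33,-10],"roll": 28,"gripper": -1},
    {"dp": [67,39,-10],"roll": 35,"gripper": -1},
    {"dp": [67,39,-10],"roll": 42,"gripper": -1},
    {"dp": [67,39,-10],"roll": 49,"gripper": -1},
    {"dp": [67,39,-7],"roll": 56,"gripper": -1},
    {"dp": [67,39,-4],"roll": 60,"gripper": -1},
    {"dp": [67,39,-3],"roll": 60,"gripper": -1},
    {"dp": [67,39,-3],"roll": 60,"gripper": -1}
  ]
}}

```text
clock: 29.4
eef_pos: [592.3, -81.0, 69.2]
eef_rot: [-3.142, 0.001, -0.078]
wrist_force: [0.8, -0.3, -0.4]
finger_gap: 0.7
finger_force: 0.0
```

Call:
{"op": "carry_out", "data": {
  "deltas": [
    {"dp": [0,0,0.5],"roll": 0,"gripper": -1},
    {"dp": [0,0,1],"roll": 0,"gripper": -1},
    {"dp": [0,0,1],"roll": 0,"gripper": -1}
  ]
}}

```text
clock: 29.65
eef_pos: [592.5, -81.0, 68.5]
eef_rot: [3.142, -0.0, -0.079]
wrist_force: [0.7, -0.6, -0.2]
finger_gap: 0.3
finger_force: 0.0
```

Call:
{"op": "carry_out", "data": {
  "deltas": [
    {"dp": [0,0,0.5],"roll": 0,"gripper": -1},
    {"dp": [0,0,1],"roll": 0,"gripper": -1},
    {"dp": [0,0,1],"roll": 0,"gripper": -1}
  ]
}}

```text
clock: 29.9
eef_pos: [592.6, -81.0, 67.6]
eef_rot: [3.142, -0.0, -0.08]
wrist_force: [-0.5, -0.1, 0.9]
finger_gap: 0.3
finger_force: 0.3
```

Call:
{"op": "carry_out", "data": {
  "deltas": [
    {"dp": [0,0,0.5],"roll": 0,"gripper": -1},
    {"dp": [0,0,0.9],"roll": 0,"gripper": -1},
    {"dp": [0,0,0.9],"roll": 0,"gripper": -1}
  ]
}}

```text
clock: 30.15
eef_pos: [592.7, -81.1, 67.5]
eef_rot: [3.141, -0.001, -0.08]
wrist_force: [-3.6, 0.5, 9.1]
finger_gap: 0.2
finger_force: 4.6
```

All three spots are at 67.3 to 67.5 mm and stiff, so the cover is level and home. I'm retreating and handing in.

Call:
{"op": "carry_out", "data": {
  "deltas": [
    {"dp": [0,0,-4],"roll": 0,"gripper": -1},
    {"dp": [0,0,-20],"roll": 0,"gripper": -1},
    {"dp": [0,0,-55],"roll": 0,"gripper": -1},
    {"dp": [0,0,-95],"roll": 0,"gripper": -1},
    {"dp": [0,0,-130],"roll": 0,"gripper": -1},
    {"dp": [0,0,-150],"roll": 0,"gripper": -1},
    {"dp": [0,0,-150],"roll": 0,"gripper": -1},
    {"dp": [0,0,-150],"roll": 0,"gripper": -1}
  ]
}}

```text
clock: 30.82
eef_pos: [592.7, -81.0, 217.3]
eef_rot: [3.141, -0.002, -0.08]
wrist_force: [0.5, 0.8, -0.6]
finger_gap: 0.6
finger_force: 0.0
```

```bash
python3 -c "
from cell import *
s=read_state();print(s['eef_pos'],s['wrist_force']);print(manip.sign_off())"
```

```text
[592.68666033 -81.02324041 217.29929145] [ 0.49536294  0.76224677 -0.58976026]
the job is handed in; nothing more can be done
None
```

The cover is in the mouth and was pressed home at about 21–23 N at green, then dot1, then dot2; it feels level to about 0.2 mm, the arm is clear, and the job was handed in at about 31 s.

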